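# Next jar on the kitchen scale

## Robot

A 6-joint arm with a two-finger parallel gripper is mounted at the origin on a cart in front of the work surface, level with it; the furniture and walls round the work are solid. World frame = base frame: x ahead of the robot, y to its left, z up, the work surface at z = 0. Lengths are in mm, angles in rad, forces in N, time in s.
With the tool pointing down it reaches from about 275 to 750 mm from the base axis. Payload 10.2 kg.
Tool frame: the origin (TCP) lies at the very end of the fingers, on their centre line; the grasp point (between the pads) lies 19 mm behind it; z points along the fingers, y is the line along which they close (so a half turn about z gives the same grasp; the last joint's range is limited). The gripper opens to 85 mm and grips with 20 to 120 N. Pads are 22 mm wide; open, the fingers measure 114 mm over their backs; the gripper's body (76 mm by 85 mm) begins 54 mm behind the grasp point. The pads swing forward as they close: fully open they stand 13 mm farther back than shut.
Start: joints at [-1.547, 0.313, 1.498, -0, 1.331, -0.223], TCP at [128.245, -509.101, 231.294] pointing down, gripper open.
Joint ranges: [-2.94, 2.94], [-0.97, 2.17], [0.19, 2.56], [-1.23, 4.37], [0.02, 3.11], [-2.88, 2.88]. Speed limits (rad/s): [2.39, 2.39, 3.01, 3.14, 3.14, 3.14].

## Interface

Orientations are given as a unit quaternion [w, x, y, z].
In Python, from rig import * gives the robot as it stands. The module is installed in compiled form; this text tells all that it offers.
- The arm moves only by the shell command python3 -m crank 'ROWS' [FORCE]. ROWS is JSON, a list that holds one entry, the list of rows, each a list of 7 numbers: the shift along the tool's x, y, z in units of 25 mm (1.0 is 25 mm), then the turn, a rotation vector about the tool's x, y, z in units of 8 degrees (1.0 is 8 degrees), then the finger opening in mm, from 0 to 85.4. A call has exactly 8 rows; each row shifts and turns the commanded pose from where the row before left it, along the tool's axes as they then stand; what a row does not reach is not made up. A row lasts 1/10 s, in which the tool goes at most 50 mm and 8.59 degrees, less where a joint would pass 70% of its speed; a pose out of reach is approached as far as the arm can. A call is refused whole if a number of a shift passes 1 or a number of a turn 1, either way. A call with a gripper value outside its range is refused whole. The fingers move at their own pace and stop on an object; FORCE is the grip in N (left out, the last holds). Time passes only in rows, so rows that do not move let the fingers close, or fill a call up. It gives the time, the measured TCP pose, the force, the opening and the grip force at its end, in the units of the state.
- sense(): the state, without advancing time (a new reading comes with each control period).
- capture(name): name is "scene" or "top"; returns the picture (480x640x3 uint8, blue, green, red); there is no depth.
- camera_model(name): a dict with "fx", "fy", "cx", "cy" (pixels), "world_from_camera" (4x4, takes a point from camera to world coordinates). Camera axes: x right, y up, looking along -z (the intrinsics and any distortion apply to the point x, -y, -z); pixel columns grow to the right and rows downward; lengths in mm; the calibration is good to about 2 mm. A picture is of the moment at which its call begins. camera_model takes no time and is no camera call.
- finish_job(): hands the job in; it is judged then, once.
The state is a dict: "time_s": time; "joints": joint angles; "dq": joint speeds; "tau": joint torques, N m; "eef_pos": TCP position; "ee_rot": TCP orientation; "force": force on the tool from outside, world axes, zero at the start; "wrist_torque": the same for the moment, N m; "grip_width": opening from 0.0 (shut) to 1.0 (fully open); "grip_force": force on a finger pad.
Only numpy, scipy, OpenCV 4.12 (cv2) and the standard library are available. Lean on these libraries where they do the work, as an engineer would, in place of code of your own. Each camera call takes 0.05 s, during which the arm holds its last target. There are 200 camera calls.

## Task

The shaker on the little kitchen scale has been weighed and the spice jar waiting on the coaster is next: make them change places, so that the jar stands upright in the middle of the scale's pan and the shaker upright in the middle of the coaster, neither with any edge hanging over. Pan and coaster each have room for only one of them, so park one on a free bit of the stove top meanwhile. Leave everything else, the other spice jars included, where it stands.

Things in the scene. Friction and masses are not known exactly. Their poses are not given: they have to be found in the camera images.
- scale: Small round white kitchen scale, fixed, 46 mm high: housing 76 mm across from 15 to 37 mm high on short feet, a display nose reaching 44 mm from the centre on its own -x side, on top a plain flat round steel pan 64 mm across. Origin: centre of the underside. It stands in one of three places: front right, front left, or between the two burners.
- pan (a point): Centre of the flat upper face of the scale's pan (64 mm across), 46 mm above the scale's origin; z up.
- coaster: Flat round coaster with a cork face, 60 mm across, 8 mm high, fixed to the stove top. Origin: centre of the underside. It stands in another of the same three places.
- coaster_top (a point): Centre of the coaster's flat upper face (60 mm across), 8 mm above its origin; z up. Free flat stove top at z = 0: the front strip, x 0.39 to 0.475, y -0.30 to 0.39, and the channel between the burners, x 0.475 to 0.77, y 0.003 to 0.09. Beside the channel and behind the strip lie the burners' trays (12 mm high) and pan supports (45 mm high).
- shaker: Round clear shaker with a grey domed top, 44 mm across, 90 mm high (straight-sided up to 70 mm, the dome 34 mm across), 0.1 kg give or take a third; starts upright near the middle of the scale's pan. Origin: centre of the underside, z up along the shaker.
- jar: The round spice jar with a dark green cap that starts upright near the middle of the coaster: 46 mm across, 106 mm high, straight-sided, 0.11 kg give or take a third. Origin: centre of the underside, z up along the jar.
- jar_b: Bystander: spice jar just like the one on the coaster (46 mm across, 106 mm high) but standing on the stove top itself. Origin: centre of the underside.
- jar_c: Bystander: a third such spice jar (46 mm across, 106 mm high) standing on the stove top itself. Origin: centre of the underside.
- garlic: Bystander: garlic bulb about 60 mm across, 58 mm high. Origin: centre of the underside.
- slim_bottle: Bystander: slim bottle, 36 x 48 mm, 161 mm high. Origin: centre of the underside.
- lime: Bystander: green lime, 52 x 45 mm, 45 mm high, lying loose near the front centre of the stove top. Origin: centre of the underside.
- coffee_jar: Bystander: jar with a black lid, 72 mm across, 84 mm high, behind the middle place. Origin: centre of the underside.
- tall_bottle: Bystander: clear bottle of orange drink with a red cap, 70 mm across, 207 mm high, in the third of the three places; the tallest loose thing on the stove top. Origin: centre of the underside.

How it is judged:
By the outcome, as a careful person would: the job done as asked, in the order asked, and still so for the second after the job is handed in, with the robot touching nothing.
It also fails if it takes over 72 s, if anything falls off the work surface, if the arm or the gripper's body presses on something with over 40 N, if the wrist force passes 120 N, or if a joint passes its speed limit or range.

## Working session

There is one attempt and no reset: what is moved stays moved. The work goes in short steps, Python scripts to look and compute and a shell command to move; the robot and the scene stay as the last step left them, time stands still between calls to the robot, and variables do not carry over. Pictures are saved under pics/ and viewed, at most 12 in all, crops included, and the job is handed in when it is done.

```bash
mkdir -p pics; cat > h.py <<'E'
from rig import *
import numpy as np, cv2
from scipy.spatial.transform import Rotation as R
def ray(n,u,v):
    m=camera_model(n); T=np.array(m["world_from_camera"])
    d=T[:3,:3]@np.array([(u-m["cx"])/m["fx"],-(v-m["cy"])/m["fy"],-1.]); return T[:3,3],d
def onz(n,u,v,z):
    o,d=ray(n,u,v); return (o+d*(z-o[2])/d[2]).round(1)
def proj(n,p):
    m=camera_model(n); T=np.linalg.inv(np.array(m["world_from_camera"])); c=T[:3,:3]@np.array(p,float)+T[:3,3]
    return np.array([m["cx"]+m["fx"]*c[0]/-c[2], m["cy"]+m["fy"]*-c[1]/-c[2]]).round(1)
E
python3 - <<'E'
from h import *
for n in("scene","top"):
    cv2.imwrite(f"pics/{n}0.png",capture(n)); m=camera_model(n); print({k:(np.array(v).round(3).tolist()) for k,v in m.items()})
s=sense(); print(s)
E
```

```text
{'fx': 558.693, 'fy': 558.693, 'cx': 318.336, 'cy': 241.965, 'world_from_camera': [[-0.825, 0.275, -0.494, 42.789], [-0.565, -0.386, 0.729, 842.088], [0.01, 0.881, 0.473, 573.934], [0.0, 0.0, 0.0, 1.0]]}
{'fx': 471.979, 'fy': 471.979, 'cx': 323.708, 'cy': 240.057, 'world_from_camera': [[-0.021, 0.997, -0.081, 497.558], [-1.0, -0.021, -0.003, 54.879], [-0.005, 0.081, 0.997, 1309.689], [0.0, 0.0, 0.0, 1.0]]}
{'time_s': 0.1, 'joints': array([-1.54740040e+00,  3.13402124e-01,  1.49837302e+00, -1.54381478e-05,
        1.33102012e+00, -2.23421914e-01]), 'dq': array([-0.00105714, -0.00056945, -0.00330547, -0.00014544, -0.00286872,
        0.00015615]), 'tau': array([ 3.41371560e-03, -4.12904871e+01, -2.60137868e+01, -2.03473483e-04,
        3.04136505e-03,  2.98759119e-05]), 'eef_pos': array([ 128.23520624, -508.8504976 ,  230.78369425]), 'ee_rot': array([-5.99047320e-04,  9.92394373e-01,  1.23097710e-01,  5.25782912e-05]), 'force': array([-0.34040914, -0.08753166,  0.47575415]), 'wrist_torque': array([ 0.02050431,  0.05050962, -0.05375281]), 'grip_force': 0.0, 'grip_width': 1.0002118333755228}
```

View pics/scene0.png

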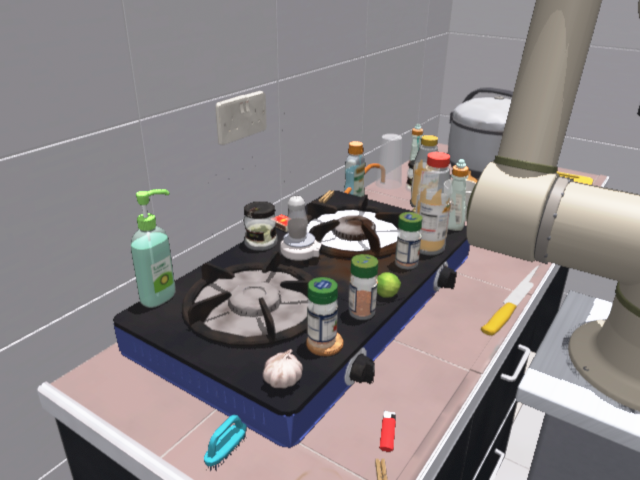

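View pics/top0.png

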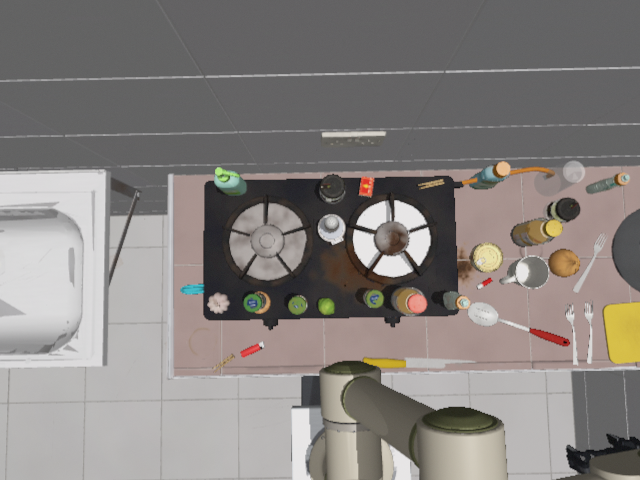

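The scene view shows the shaker on the scale (297,225), the jar on the orange coaster (322,320), jar_b (363,288), the lime (388,285), jar_c (409,242) and the coffee jar (260,225). The top view shows scale and shaker at (331,228), coaster and jar at (256,302), jar_b (298,304), lime (327,306), jar_c (374,297) and garlic (218,302).

```bash
python3 - <<'E'
from h import *
a=cv2.imread("pics/top0.png")[170:330,200:400]; b=cv2.imread("pics/scene0.png")[180:400,220:470]
cv2.imwrite("pics/topc.png",cv2.resize(a,None,fx=4,fy=3.75*4/3.75/1,interpolation=2)[:600])
cv2.imwrite("pics/scc.png",cv2.resize(b,None,fx=2.7,fy=2.7,interpolation=2))
for nm,u,v,z in [("shaker",331,223,90),("pan",331,228,46),("jar",252,302,106),("jarb",298,303,106),("lime",327,306,22),("jarc",374,297,106),("tall",416,303,207),("coffee",332,185,84),("garlic",218,302,30),("slim",463,302,161)]: print(nm,onz("top",u,v,z))
E
```

```text
shaker [640.4  38.9  90. ]
pan [632.   38.7  46. ]
jar [441.4 243.6 106. ]
jarb [436.5 127.1 106. ]
lime [422.6  53.8  22. ]
jarc [447.7 -65.6 106. ]
tall [ 436.1 -152.3  207. ]
coffee [741.6  34.   84. ]
garlic [439.7 347.2  30. ]
slim [ 433.6 -274.3  161. ]
```

View pics/topc.png

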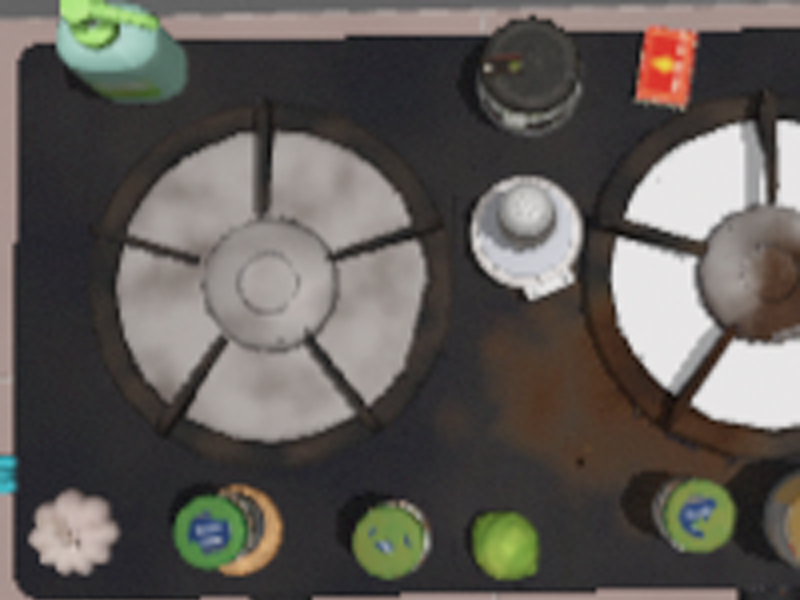

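View pics/scc.png

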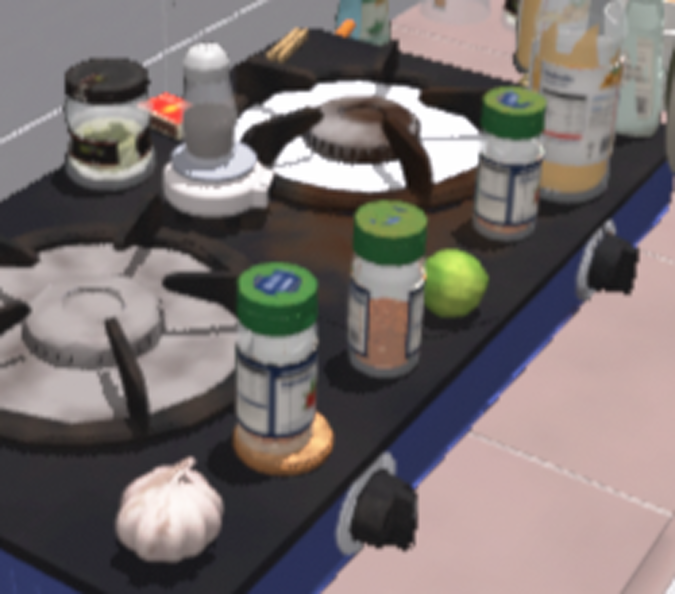

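The top crop shows the jar cap at crop (210,532), the visible part of the coaster centred near (239,533), the pan centre near (527,232) and the shaker's dome at (527,200). The scene crop shows the jar cap's top at (277,283) and the pan at (214,163). The channel in front of the scale is free for parking.

```bash
cat >> h.py <<'E'
def tri(a,b):
    (o1,d1),(o2,d2)=ray("top",*a),ray("scene",*b); A=np.stack([d1,-d2],1); s=np.linalg.lstsq(A,o2-o1,rcond=None)[0]
    p,q=o1+d1*s[0],o2+d2*s[1]; return ((p+q)/2).round(1),np.linalg.norm(p-q).round(1)
def blob(im,lo,hi,box):
    x0,y0,x1,y1=box; m=cv2.inRange(cv2.cvtColor(im[y0:y1,x0:x1],cv2.COLOR_BGR2HSV),lo,hi)
    c=max(cv2.findContours(m,0,1)[0],key=cv2.contourArea); return c.reshape(-1,2)+[x0,y0]
E
python3 - <<'E'
from h import *
t=cv2.imread("pics/top0.png"); s=cv2.imread("pics/scene0.png")
g=((40,90,40),(85,255,255))
for nm,bt,bs in [("jar",(240,285,275,320),(300,270,345,310)),("jarb",(285,285,312,320),(345,250,385,280)),("jarc",(360,280,388,315),(395,205,425,240))]:
    c=blob(t,*g,bt); d=blob(s,*g,bs); e=cv2.fitEllipse(c); x,y,w,h=cv2.boundingRect(d)
    print(nm,"top",cv2.minEnclosingCircle(c.astype(np.float32)),onz("top",*cv2.minEnclosingCircle(c.astype(np.float32))[0],114 if nm=="jar" else 106),"scene cap box",x,y,w,h)
c=blob(t,(5,60,90),(25,255,255),(240,285,280,320)); print("coaster",cv2.boundingRect(c))
# circle fit with outer boundary in world at z=8
P=np.array([onz("top",u,v,8)[:2] for u,v in c]); 
from scipy.optimize import least_squares
h=cv2.convexHull(c).reshape(-1,2); P=np.array([onz("top",u,v,8)[:2] for u,v in h if u>258]); 
print(least_squares(lambda q:np.hypot(*(P-q).T)-30,[440,235],loss="soft_l1").x,len(P))
c=blob(s,(5,60,110),(25,255,255),(300,325,350,360)); h=cv2.convexHull(c).reshape(-1,2)
P=np.array([onz("scene",u,v,4)[:2] for u,v in h]); print("coaster scene",cv2.minEnclosingCircle(P.astype(np.float32)))
c=blob(t,(0,0,130),(180,60,255),(312,208,350,250)); print("scale",cv2.boundingRect(c))
h=cv2.convexHull(c).reshape(-1,2); P=np.array([onz("top",u,v,37)[:2] for u,v in h if v<236]);
print(least_squares(lambda q:np.hypot(*(P-q).T)-38,[635,38],loss="soft_l1").x)
print("pan tri",tri((331.75,228),(299.3,240.4)),"jar tri",tri((252.5,303),(322.6,284.8)))
print("pan sc",onz("scene",299.3,240.4,46),"shaker sc axis: body centre at z~80",onz("scene",297.3,236,46))
print("jar sc",onz("scene",322.6,284.8,114),"shaker top",onz("top",331.75,220.5,125))
print("proj pan",proj("scene",(634,38.7,46)),"coaster",proj("scene",(438,235,8)))
E
```

```text
jar top ((251.96153259277344, 302.5), 9.377941131591797) [440.5 242.5 114. ] scene cap box 307 277 31 27
jarb top ((296.564208984375, 304.88531494140625), 9.248038291931152) [431.9 130.8 106. ] scene cap box 351 254 27 24
jarc top ((374.5, 293.5), 7.516748428344727) [456.5 -67.1 106. ] scene cap box 398 212 24 19
coaster (255, 291, 16, 23)
[435.77102078 239.2376179 ] 8
coaster scene ((435.22698974609375, 237.74307250976562), 31.55988883972168)
scale (318, 214, 27, 31)
[633.76274719  38.34497005]
pan tri (array([633.4,  37.2,  41. ]), np.float64(2.1)) jar tri (array([439.9, 241.7, 113.1]), np.float64(1.6))
pan sc [628.8  45.2  46. ] shaker sc axis: body centre at z~80 [643.4  32.2  46. ]
jar sc [439.8 243.2 114. ] shaker top [642.6  37.4 125. ]
proj pan [299.1 238.5] coaster [325.5 338.1]
```

```bash
python3 -m crank '[[[0,0,-1,0,0,0.9,85],[0,0,-1,0,0,0.87,85],[0,0,-1,0,0,0,85],[0.5,-1,0,0,0,0,85],[0.5,-1,0,0,0,0,85],[0.5,-1,0,0,0,0,85],[0.5,-1,0,0,0,0,85],[0.5,-1,0,0,0,0,85]]]' 40; python3 -m crank '[[[1,-1,0,0,0,0,85],[1,-1,0,0,0,0,85],[1,-1,0,0,0,0,85],[1,-1,0,0,0,0,85],[1,-1,0,0,0,0,85],[1,-1,0,0,0,0,85],[1,-1,0,0,0,0,85],[1,-1,0,0,0,0,85]]]'
```

```text
time_s: 0.9
eef_pos: [191.1, -382.9, 306.0]
ee_rot: [-0.0, 1.0, -0.0, -0.0]
force: [-0.6, -0.8, -0.4]
grip_width: 0.997
grip_force: 0.0
time_s: 1.7
eef_pos: [391.6, -182.9, 306.1]
ee_rot: [-0.0, 1.0, -0.0, -0.0]
force: [0.5, -1.0, -1.0]
grip_width: 0.992
grip_force: 0.0
```

```bash
python3 -m crank '[[[1,-1,0,0,0,0,85],[1,-1,0,0,0,0,85],[1,-1,0,0,0,0,85],[1,-1,0,0,0,0,85],[1,-1,0,0,0,0,85],[1,-1,0,0,0,0,85],[1,-1,0,0,0,0,85],[1,-1,0,0,0,0,85]]]'; python3 -m crank '[[[1,-0.8,0,0,0,0,85],[0.97,0,0,0,0,0,85],[0,0,1,0,0,0,85],[0,0,1,0,0,0,85],[0,0,1,0,0,0,85],[0,0,1,0,0,0,85],[0,0,0,0,0,0,85],[0,0,0,0,0,0,85]]]'
python3 - <<'E'
from h import *
a=capture("scene")[150:330,200:440]; b=capture("top")[170:330,240:440]
cv2.imwrite("pics/p1.png",np.vstack([cv2.resize(a,(400,300),interpolation=2),cv2.resize(b,(400,300),interpolation=2)]))
E
```

```text
time_s: 2.5
eef_pos: [591.7, 17.0, 305.9]
ee_rot: [-0.0, 1.0, -0.0, -0.0]
force: [0.3, 0.2, -0.3]
grip_width: 0.996
grip_force: 0.0
time_s: 3.3
eef_pos: [640.3, 35.7, 206.8]
ee_rot: [0.0, 1.0, -0.0, -0.0]
force: [0.5, 0.1, 0.3]
grip_width: 0.997
grip_force: 0.0
```

View pics/p1.png

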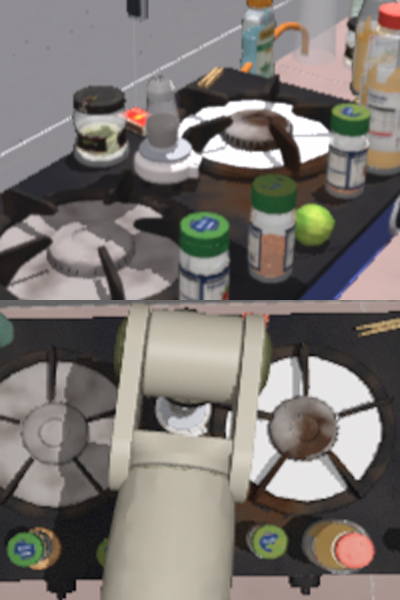

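The gripper hangs above the shaker with the shaker visible under the wrist and nothing else disturbed.

```bash
python3 -m crank '[[[0,0.0,1,0,0,0,85],[0,-0.05,1,0,0,0,85],[0,0,1,0,0,0,85],[0,0,1,0,0,0,85],[0,0,0.5,0,0,0,85],[0,0,0.5,0,0,0,85],[0,0,0,0,0,0,85],[0,0,0,0,0,0,60]]]'; python3 -m crank '[[[0,0,0,0,0,0,38],[0,0,0,0,0,0,38],[0,0,0,0,0,0,38],[0,0,0,0,0,0,38],[0,0,0,0,0,0,38],[0,0,0,0,0,0,38],[0,0,0,0,0,0,38],[0,0,0,0,0,0,38]]]' 40
```

```text
time_s: 4.2
eef_pos: [640.7, 36.9, 82.4]
ee_rot: [0.0, 1.0, -0.0, 0.001]
force: [-1.0, 0.5, 0.6]
grip_width: 0.854
grip_force: 0.0
time_s: 5.0
eef_pos: [640.7, 37.1, 82.3]
ee_rot: [-0.0, 1.0, -0.0, 0.001]
force: [-1.2, 1.4, 6.5]
grip_width: 0.447
grip_force: 20.2
```

```bash
python3 -m crank '[[[0,0,0,0,0,0,25],[0,0,0,0,0,0,25],[0,0,0,0,0,0,25],[0,0,0,0,0,0,25],[0,0,0,0,0,0,25],[0,0,0,0,0,0,25],[0,0,0,0,0,0,25],[0,0,0,0,0,0,25]]]' 40
python3 - <<'E'
from h import *
a=capture("scene")[170:300,240:370]
cv2.imwrite("pics/p2.png",cv2.resize(a,(520,520),interpolation=2))
E
```

```text
time_s: 5.8
eef_pos: [640.7, 37.1, 82.5]
ee_rot: [0.0, 1.0, -0.0, 0.001]
force: [-0.9, 0.5, 8.0]
grip_width: 0.438
grip_force: 39.3
```

View pics/p2.png

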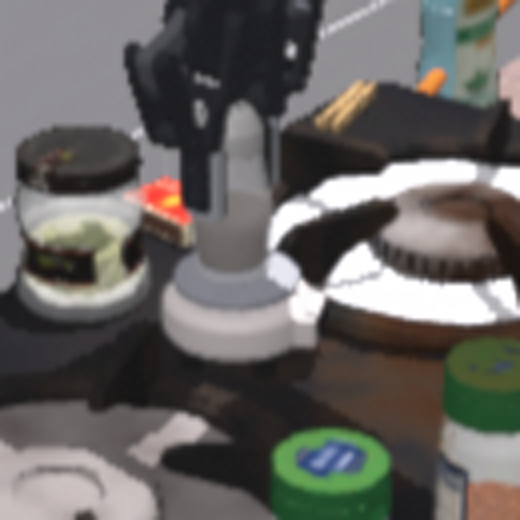

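The fingers hold the shaker's straight body, around (230,190) in the crop, and the shaker still stands on the pan.

```bash
python3 -m crank '[[[0,0,-0.5,0,0,0,25],[0,0,-1,0,0,0,25],[0,0,-0.5,0,0,0,25],[-0.5,0,0,0,0,0,25],[-1,-0.28,0,0,0,0,25],[-1,0,0,0,0,0,25],[-1,0,0,0,0,0,25],[-0.75,0,0,0,0,0,25]]]'; python3 -m crank '[[[-0.5,0,0,0,0,0,25],[0,0,0.5,0,0,0,25],[0,0,1,0,0,0,25],[0,0,1,0,0,0,25],[0,0,0.6,0,0,0,25],[0,0,0.4,0,0,0,25],[0,0,0.2,0,0,0,25],[0,0,0,0,0,0,25]]]'
```

```text
time_s: 6.65
eef_pos: [532.5, 44.1, 131.5]
ee_rot: [0.0, 1.0, -0.0, -0.0]
force: [0.7, -0.5, -1.0]
grip_width: 0.44
grip_force: 39.8
time_s: 7.45
eef_pos: [521.5, 44.0, 38.4]
ee_rot: [-0.0, 1.0, -0.0, -0.0]
force: [-0.3, -0.8, -0.3]
grip_width: 0.435
grip_force: 39.8
```

```bash
python3 -m crank '[[[0,0,0.04,0,0,0,25],[0,0,0.04,0,0,0,25],[0,0,0,0,0,0,25],[0,0,0,0,0,0,25],[0,0,0,0,0,0,25],[0,0,0,0,0,0,25],[0,0,0,0,0,0,25],[0,0,0,0,0,0,25]]]'
```

```text
time_s: 8.25
eef_pos: [521.4, 44.0, 36.8]
ee_rot: [-0.0, 1.0, -0.0, 0.0]
force: [-0.9, 0.5, -1.9]
grip_width: 0.44
grip_force: 39.8
```

```bash
python3 -m crank '[[[0,0,0.03,0,0,0,25],[0,0,0,0,0,0,25],[0,0,0,0,0,0,42],[0,0,0,0,0,0,56],[0,0,0,0,0,0,56],[0,0,0,0,0,0,56],[0,0,-0.5,0,0,0,56],[0,0,-1,0,0,0,56]]]';python3 -m crank '[[[0,0,-1,0,0,0,56],[0,0,-1,0,0,0,56],[0,0,-1,0,0,0,56],[0,0,-1,0,0,0,56],[-0.5,-1,-1,0,0,0,70],[-0.5,-1,-0.5,0,0,0,85],[-0.5,-1,0,0,0,0,85],[-0.5,-1,0,0,0,0,85]]]'
```

```text
time_s: 9.05
eef_pos: [520.5, 44.1, 73.4]
ee_rot: [-0.0, 1.0, -0.0, -0.002]
force: [-0.5, 0.8, 1.1]
grip_width: 0.655
grip_force: 0.0
time_s: 9.85
eef_pos: [470.9, 144.9, 212.4]
ee_rot: [-0.0, 1.0, -0.0, 0.001]
force: [0.6, -0.0, -0.4]
grip_width: 0.994
grip_force: 0.0
```

```bash
python3 -m crank '[[[-0.4,-1,0,0,0,0,85],[-0.4,-1,0,0,0,0,85],[-0.4,-1,0,0,0,0,85],[-0.04,-0.9,0,0,0,0,85],[0,0,0.5,0,0,0,85],[0,0,1,0,0,0,85],[0,0,0.3,0,0,0,85],[0,0,0,0,0,0,85]]]'
python3 - <<'E'
from h import *
s=capture("scene");t=capture("top")
cv2.imwrite("pics/p3.png",np.hstack([cv2.resize(s[180:380,220:470],(400,320),interpolation=2),cv2.resize(t[170:330,210:410],(400,320),interpolation=2)]))
E
```

```text
time_s: 10.65
eef_pos: [440.2, 241.4, 166.0]
ee_rot: [0.0, 1.0, -0.0, -0.001]
force: [-0.7, -0.3, 0.1]
grip_width: 0.993
grip_force: 0.0
```

View pics/p3.png

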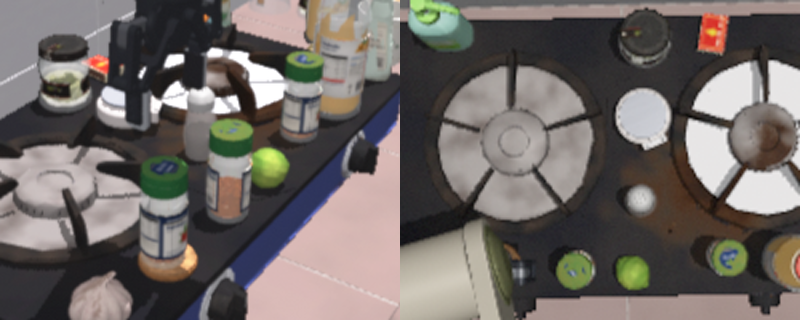

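The shaker stands upright in the channel (right half, 641,200), the pan is clear at (642,115), and the gripper is above the jar. All the bystanders are unmoved.

```bash
python3 -m crank '[[[0,0,1,0,0,0,85],[0,0,1,0,0,0,85],[0,0,1,0,0,0,85],[0,0,0.9,0,0,0,85],[0,0,0.5,0,0,0,85],[0,0,0,0,0,0,85],[0,0,0,0,0,0,60],[0,0,0,0,0,0,38]]]';  python3 -m crank '[[[0,0,0,0,0,0,25],[0,0,0,0,0,0,25],[0,0,0,0,0,0,25],[0,0,0,0,0,0,25],[0,0,0,0,0,0,25],[0,0,0,0,0,0,25],[0,0,0,0,0,0,25],[0,0,0,0,0,0,25]]]' 40
python3 - <<'E'
from h import *
t=capture("top"); cv2.imwrite("pics/t4.png",t)
hsv=cv2.cvtColor(t,cv2.COLOR_BGR2HSV)
c=blob(t,(0,0,130),(180,60,255),(312,208,350,250)); h=cv2.convexHull(c).reshape(-1,2)
from scipy.optimize import least_squares
P=np.array([onz("top",u,v,37)[:2] for u,v in h if v<234]); print("housing",cv2.boundingRect(c),least_squares(lambda q:np.hypot(*(P-q[:2]).T)-q[2],[635,38,38],loss="soft_l1").x)
c=blob(t,(0,0,90),(180,70,255),(318,258,346,285)); print("dome",cv2.minEnclosingCircle(c.astype(np.float32)),onz("top",*cv2.minEnclosingCircle(c.astype(np.float32))[0],78))
E
```

```text
time_s: 11.55
eef_pos: [441.3, 241.8, 57.3]
ee_rot: [-0.0, 1.0, -0.0, 0.001]
force: [-0.4, -0.6, 0.6]
grip_width: 0.689
grip_force: 0.0
time_s: 12.35
eef_pos: [441.1, 241.7, 57.2]
ee_rot: [-0.0, 1.0, -0.0, 0.001]
force: [-1.6, 0.9, 6.1]
grip_width: 0.518
grip_force: 39.3
housing (318, 214, 27, 31) [634.40227037  38.79566367  37.31751888]
dome ((330.9175720214844, 269.52197265625), 7.762664318084717) [519.9  41.6  78. ]
```

```bash
python3 -m crank '[[[0,0,-0.4,0,0,0,25],[0,0,-0.8,0,0,0,25],[0,0,-1,0,0,0,25],[0,0,-1,0,0,0,25],[0,0,-0.8,0,0,0,25],[0.4,0.4,0,0,0,0,25],[0.8,0.8,0,0,0,0,25],[1,1,0,0,0,0,25]]]';  python3 -m crank '[[[1,1,0,0,0,0,25],[1,1,0,0,0,0,25],[1,1,0,0,0,0,25],[1,1,0,0,0,0,25],[0.8,0.8,0,0,0,0,25],[0.5,0.7,0,0,0,0,25],[0.27,0.42,0,0,0,0,25],[0,0,0,0,0,0,25]]]'
python3 - <<'E'
from h import *
t=capture("top"); cv2.imwrite("pics/t5.png",t); s=capture("scene")
from scipy.optimize import least_squares
for z,n,im,b in((8,"top",t,(240,285,280,320)),(8,"scene",s,(295,318,355,362))):
    c=blob(im,(5,50,90),(25,255,255),b); h=cv2.convexHull(c).reshape(-1,2)
    P=np.array([onz(n,u,v,z)[:2] for u,v in h]); print(n,cv2.boundingRect(c),least_squares(lambda q:np.hypot(*(P-q[:2]).T)-q[2],[436,238,30],loss="soft_l1").x)
E
```

```text
time_s: 13.2
eef_pos: [495.8, 185.8, 155.8]
ee_rot: [0.0, 1.0, 0.001, -0.0]
force: [0.8, 0.5, -1.6]
grip_width: 0.522
grip_force: 40.1
time_s: 14.0
eef_pos: [634.9, 36.9, 155.2]
ee_rot: [0.0, 1.0, -0.001, -0.0]
force: [-1.3, 1.1, -0.8]
grip_width: 0.519
grip_force: 40.1
top (248, 291, 22, 23) [436.13049515 240.55155441  29.70114878]
scene (306, 329, 37, 27) [434.791354   243.24824973  32.1234584 ]
```

```bash
python3 -m crank '[[[0.02,-0.07,0.5,0,0,0,25],[0,0,0.8,0,0,0,25],[0,0,0.5,0,0,0,25],[0,0,0.3,0,0,0,25],[0,0,0.2,0,0,0,25],[0,0,0,0,0,0,25],[0,0,0,0,0,0,25],[0,0,0,0,0,0,25]]]'
python3 - <<'E'
from h import *
s=capture("scene")
cv2.imwrite("pics/p6.png",cv2.resize(s[170:300,240:370],(520,520),interpolation=2))
E
```

```text
time_s: 14.9
eef_pos: [635.5, 40.2, 99.2]
ee_rot: [0.0, 1.0, -0.0, 0.001]
force: [-0.7, -0.6, -0.4]
grip_width: 0.52
grip_force: 40.1
```

View pics/p6.png

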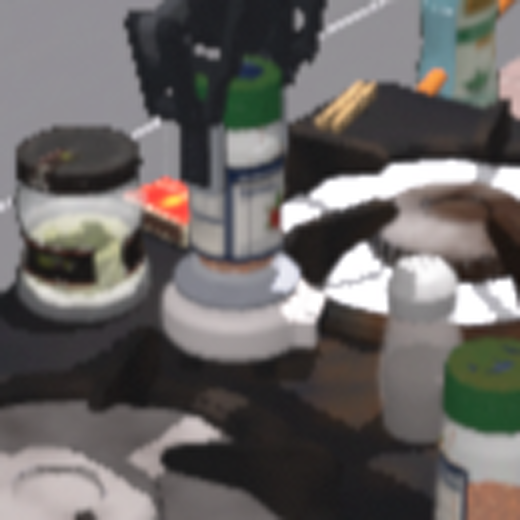

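The jar hangs about 4 mm above the pan at (238,270), centred left to right on the pan. I'll check its depth with a tighter crop.

```bash
python3 - <<'E'
from h import *
s=capture("scene"); x0,y0=278,205
im=cv2.resize(s[y0:y0+60,x0:x0+50],None,fx=10,fy=10,interpolation=2)
def circ(c,r,col):
    p=np.array([(proj("scene",(c[0]+r*np.cos(a),c[1]+r*np.sin(a),c[2]))-[x0,y0]+.5)*10 for a in np.linspace(0,6.28,60)]).astype(int); cv2.polylines(im,[p],True,col,1)
circ((634.4,38.7,46),32,(0,0,255)); circ((634.5,40.2,50),23,(0,255,0))
cv2.imwrite("pics/p7.png",im)
E
```

```text
(no output)
```

View pics/p7.png

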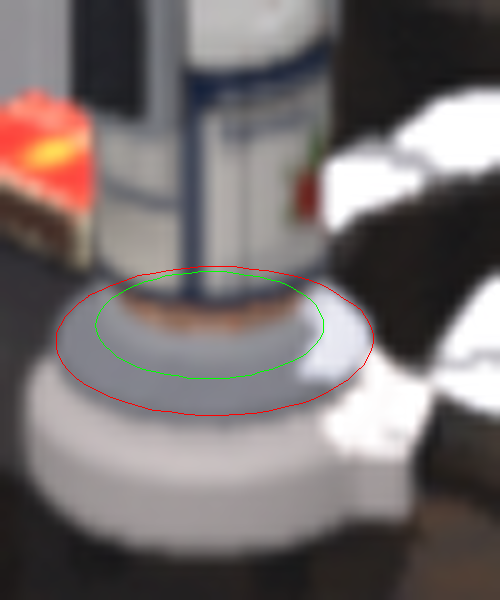

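The green outline (predicted jar base) sits inside the red one (pan rim), and the jar's sides at columns 97 and 328 match it.

```bash
python3 -m crank '[[[0,0.04,0.06,0,0,0,25],[0,0.02,0.06,0,0,0,25],[0,0,0.03,0,0,0,25],[0,0,0,0,0,0,25],[0,0,0,0,0,0,25],[0,0,0,0,0,0,25],[0,0,0,0,0,0,25],[0,0,0,0,0,0,25]]]'
```

```text
time_s: 15.8
eef_pos: [635.4, 38.6, 95.3]
ee_rot: [0.0, 1.0, -0.0, 0.0]
force: [-1.2, -0.1, 5.3]
grip_width: 0.517
grip_force: 40.4
```

```bash
python3 -m crank '[[[0,0,0,0,0,0,48],[0,0,0,0,0,0,60],[0,0,0,0,0,0,70],[0,0,0,0,0,0,70],[0,0,-0.5,0,0,0,70],[0,0,-1,0,0,0,70],[0,0,-1,0,0,0,70],[0,0,-1,0,0,0,70]]]'; python3 -m crank '[[[0,0,-1,0,0,0,70],[0,0,-0.5,0,0,0,70],[-1,0,0,0,0,0,70],[-1,0,0,0,0,0,70],[-1,0,0,0,0,0,70],[-1,0,0,0,0,0,70],[-0.6,-0.1,0,0,0,0,70],[0,0,0,0,0,0,70]]]'
python3 - <<'E'
from h import *
s=capture("scene");t=capture("top")
cv2.imwrite("pics/p8.png",np.hstack([cv2.resize(s[170:290,250:370],(400,400),interpolation=2),cv2.resize(t[190:290,280:380],(400,400),interpolation=2)]))
c=blob(s,(40,90,40),(85,255,255),(280,175,325,215)); x,y,w,h=cv2.boundingRect(c); print(x,y,w,h,onz("scene",x+w/2-.5,y+w*.26,152), proj("scene",(634.4,38.7,152)))
E
```

```text
time_s: 16.6
eef_pos: [635.2, 38.7, 184.3]
ee_rot: [0.0, 1.0, -0.0, 0.0]
force: [0.0, 0.7, 0.7]
grip_width: 0.817
grip_force: 0.0
time_s: 17.4
eef_pos: [519.0, 41.5, 220.3]
ee_rot: [-0.0, 1.0, -0.0, -0.0]
force: [0.6, -0.7, 0.2]
grip_width: 0.817
grip_force: 0.0
288 187 22 17 [626.3  50.1 152. ] [298.6 189.8]
```

View pics/p8.png

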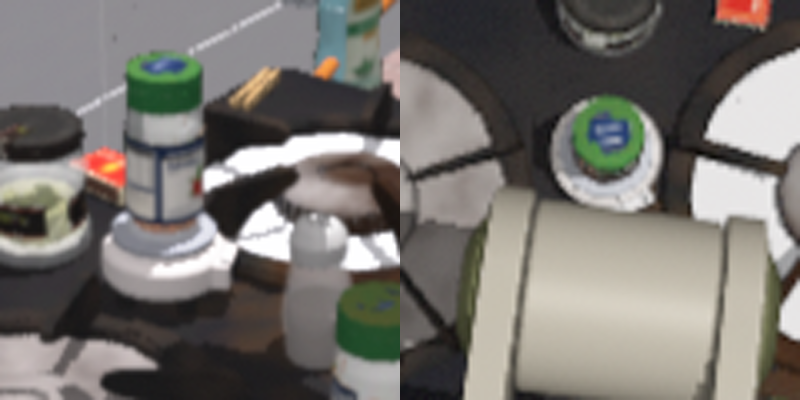

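The jar stands upright on the pan: cap at (607,135) in the right half, base within the pan at (165,225) in the left half.

```bash
python3 - <<'E'
from h import *
t=capture("top"); c=blob(t,(40,90,40),(85,255,255),(315,205,350,245)); print(onz("top",*cv2.minEnclosingCircle(c.astype(np.float32))[0],152))
E
python3 -m crank '[[[0.1,-0.1,1,0,0,0,62],[0,0,1,0,0,0,62],[0,0,1,0,0,0,62],[0,0,1,0,0,0,62],[0,0,1,0,0,0,62],[0,0,1,0,0,0,62],[0,0,0.8,0,0,0,62],[0,0,0.5,0,0,0,62]]]';python3 -m crank '[[[0,0,0,0,0,0,62],[0,0,0,0,0,0,40],[0,0,0,0,0,0,25],[0,0,0,0,0,0,25],[0,0,0,0,0,0,25],[0,0,0,0,0,0,25],[0,0,0,0,0,0,25],[0,0,0,0,0,0,25]]]' 40
```

```text
[633.3  37.5 152. ]
time_s: 18.35
eef_pos: [522.7, 43.7, 35.5]
ee_rot: [-0.0, 1.0, -0.0, -0.001]
force: [-0.2, 0.4, -0.5]
grip_width: 0.727
grip_force: 0.0
time_s: 19.15
eef_pos: [523.5, 43.8, 38.5]
ee_rot: [0.0, 1.0, -0.0, 0.001]
force: [-0.7, 1.4, 6.3]
grip_width: 0.433
grip_force: 40.1
```

```bash
python3 -m crank '[[[0,0,-0.4,0,0,0,25],[0,0,-0.8,0,0,0,25],[0,0,-1,0,0,0,25],[0,0,-1,0,0,0,25],[0,0,-1,0,0,0,25],[0,0,-0.8,0,0,0,25],[-0.2,-0.4,0,0,0,0,25],[-0.4,-0.8,0,0,0,0,25]]]'; python3 -m crank '[[[-0.4,-1,0,0,0,0,25],[-0.4,-1,0,0,0,0,25],[-0.4,-1,0,0,0,0,25],[-0.4,-1,0,0,0,0,25],[-0.4,-1,0,0,0,0,25],[-0.4,-0.8,0,0,0,0,25],[-0.3,-0.5,0,0,0,0,25],[-0.12,-0.35,0,0,0,0,25]]]';python3 -m crank '[[[0,0,0.5,0,0,0,25],[0,0,1,0,0,0,25],[0,0,1,0,0,0,25],[0,0,1,0,0,0,25],[0,0,0.6,0,0,0,25],[0,0,0.3,0,0,0,25],[0,0,0,0,0,0,25],[0,0,0,0,0,0,25]]]'
python3 - <<'E'
from h import *
s=capture("scene"); x0,y0=290,270; e=sense()["eef_pos"]; print(e)
im=cv2.resize(s[y0:y0+90,x0:x0+70],None,fx=6.5,fy=6.5,interpolation=2)
def circ(c,r,col):
    p=np.array([(proj("scene",(c[0]+r*np.cos(a),c[1]+r*np.sin(a),c[2]))-[x0,y0]+.5)*6.5 for a in np.linspace(0,6.28,60)]).astype(int); cv2.polylines(im,[p],True,col,1)
circ((436,240,8),30,(0,0,255)); circ((e[0],e[1],e[2]-38.5),22,(0,255,0)); circ((e[0],e[1],e[2]-38.5+70),22,(0,255,0))
cv2.imwrite("pics/p9.png",im)
E
```

```text
time_s: 19.95
eef_pos: [507.4, 73.7, 162.3]
ee_rot: [0.0, 1.0, -0.001, 0.0]
force: [-0.2, 1.1, -1.3]
grip_width: 0.43
grip_force: 39.9
time_s: 20.75
eef_pos: [436.1, 240.9, 161.9]
ee_rot: [0.0, 1.0, 0.0, -0.001]
force: [0.1, -0.3, -0.3]
grip_width: 0.429
grip_force: 39.9
time_s: 21.55
eef_pos: [437.7, 240.1, 52.9]
ee_rot: [-0.0, 1.0, -0.0, 0.0]
force: [-0.0, 0.4, -0.7]
grip_width: 0.429
grip_force: 39.9
[437.79411962 240.12619614  53.12032365]
```

View pics/p9.png

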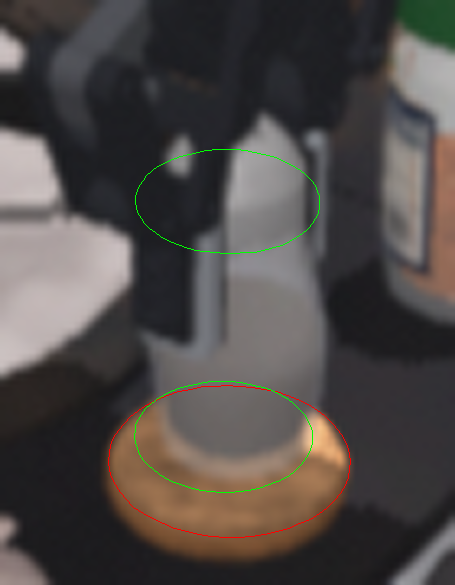

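The held shaker's base spans columns 150–322, about 12 px right of the outline. That puts its centre some 2.5 mm toward -x of the TCP, as expected, and inside the red coaster outline. I'll lower it now.

```bash
python3 -m crank '[[[0.03,0,0.08,0,0,0,25],[0,0,0.08,0,0,0,25],[0,0,0.06,0,0,0,25],[0,0,0.03,0,0,0,25],[0,0,0,0,0,0,25],[0,0,0,0,0,0,25],[0,0,0,0,0,0,25],[0,0,0,0,0,0,25]]]'
```

```text
time_s: 22.4
eef_pos: [438.3, 240.1, 46.5]
ee_rot: [-0.0, 1.0, -0.0, 0.0]
force: [-1.9, -0.8, 6.4]
grip_width: 0.43
grip_force: 40.9
```

Contact; release, rise and move clear.

```bash
python3 -m crank '[[[0,0,0,0,0,0,40],[0,0,0,0,0,0,55],[0,0,0,0,0,0,62],[0,0,0,0,0,0,62],[0,0,-0.5,0,0,0,62],[0,0,-1,0,0,0,62],[0,0,-1,0,0,0,62],[0,0,-1,0,0,0,62]]]'; python3 -m crank '[[[0,0,-1,0,0,0,62],[0,0,-1,0,0,0,62],[0,0,-1,0,0,0,62],[0,0,-1,0,0,0,62],[0,0,-1,0,0,0,62],[0,0,-1,0,0,0,62],[-0.5,1,0,0,0,0,62],[-0.5,1,0,0,0,0,62]]]';python3 -m crank '[[[-0.5,1,0,0,0,0,62],[-0.5,1,0,0,0,0,62],[-0.3,1,0,0,0,0,62],[0,1,0,0,0,0,62],[0,1,0,0,0,0,62],[0,1,0,0,0,0,62],[0,0,0,0,0,0,62],[0,0,0,0,0,0,62]]]'
python3 - <<'E'
from h import *
s=capture("scene");t=capture("top")
cv2.imwrite("pics/p10.png",np.hstack([cv2.resize(s[180:390,230:440],(400,400),interpolation=2),cv2.resize(t[200:320,210:330],(400,400),interpolation=2)]))
c=blob(t,(5,50,90),(25,255,255),(240,285,280,320)); print(cv2.boundingRect(c))
E
```

```text
time_s: 23.2
eef_pos: [438.0, 240.0, 135.4]
ee_rot: [-0.0, 1.0, -0.0, 0.0]
force: [-0.2, -0.3, -0.2]
grip_width: 0.726
grip_force: 0.0
time_s: 24.0
eef_pos: [412.5, 189.6, 284.8]
ee_rot: [-0.0, 1.0, 0.0, 0.001]
force: [0.7, -0.3, -0.9]
grip_width: 0.73
grip_force: 0.0
time_s: 24.8
eef_pos: [380.3, 40.0, 284.2]
ee_rot: [-0.0, 1.0, -0.001, 0.0]
force: [0.7, -0.2, 0.1]
grip_width: 0.722
grip_force: 0.0
(249, 291, 21, 23)
```

View pics/p10.png

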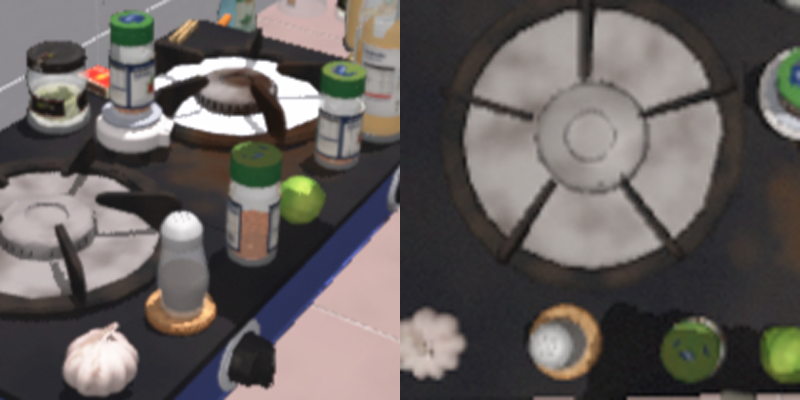

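The shaker stands upright on the coaster: (181,310) in the left half, dome at (551,345) in the right half. The jar is on the scale and the bystanders are unmoved. I'll check the shaker's centring numerically.

```bash
python3 - <<'E'
from h import *
from scipy.optimize import least_squares
t=capture("top"); s=capture("scene")
c=blob(t,(0,0,80),(180,60,255),(244,288,272,318)); u=cv2.minEnclosingCircle(c.astype(np.float32)); print("dome",u,onz("top",*u[0],86),onz("top",255.3,303.5,88))
c=blob(t,(5,50,90),(25,255,255),(240,285,280,320)); h=cv2.convexHull(c).reshape(-1,2); P=np.array([onz("top",a,b,8)[:2] for a,b in h])
print("coaster",least_squares(lambda q:np.hypot(*(P-q[:2]).T)-q[2],[436,238,30],loss="soft_l1").x)
print("scene dome apex",onz("scene",230+181/400*210,180+216/400*210,98))
E
```

```text
dome ((256.5, 303.0), 8.732224464416504) [437.7 235.2  86. ] [436.6 238.   88. ]
coaster [435.96028672 240.07884789  29.77188849]
scene dome apex [436.9 240.5  98. ]
```

```bash
python3 -c "from rig import *; print(finish_job())"
```

```text
the job is handed in; nothing more can be done
None
```

The jar and shaker have changed places: the jar stands upright on the scale's pan and the shaker upright on the coaster, each within about 2 mm of centre by the last camera check; no bystander moved in the pictures, and I handed the job in after about 25 s of robot time.

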